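Unload position: separate the probes, then release the wafer

ROBOT

A 6-joint arm with a two-finger parallel gripper is mounted at the origin on the work surface. World frame = base frame: x ahead of the robot, y to its left, z up, the work surface at z = 0. Lengths are in mm, angles in degrees, forces in N, time in s.
With the tool pointing down it reaches from about 300 to 850 mm from the base axis. Payload 4.2 kg.
Tool frame: the origin (TCP) lies at the very end of the fingers, on their centre line; the grasp point (between the pads) lies 19 mm behind it; z points along the fingers, y is the line along which they close (so a half turn about z gives the same grasp; the last joint's range is limited). The gripper opens to 91 mm and grips with 3 to 60 N. Pads are 32 mm wide; open, the fingers measure 118 mm over their backs; the gripper's body (76 mm by 178 mm) begins 60 mm behind the grasp point.
Start: joints at [68.411, 18.312, 89.639, -0, 72.044, -1.146], TCP at [200.838, 538.802, 213.976] pointing down, gripper open.
Joint ranges: [-177.97, 177.97], [-48.28, 115.42], [12.27, 149.76], [-77.06, 257.06], [2.81, 150.46], [-146.56, 146.56]. Speed limits (degrees/s): [147.25, 147.25, 180, 180, 180, 180].

INTERFACE

Orientations are given as [roll, pitch, yaw] about the fixed x, y, z axes, in that order (R = Rz(yaw) Ry(pitch) Rx(roll)).
In Python, from workcell import env, eyes gives the robot as it stands.
- The arm moves only by the tool send_rows, never from a script. Its argument "targets" is text: rows parted by semicolons, each of 7 numbers parted by spaces: the shift along the tool's x, y, z in m, then the turn, a rotation vector about the tool's x, y, z in degrees, then the opening in per cent of the stroke, from 0 (shut) to 100 (fully open). A call has 1 to 12 rows; each row is the pose to reach, as a shift and turn from the pose commanded when the call began, along the tool's axes at that moment; what a row does not reach only later rows make up. A row lasts 1/12 s, in which the tool goes at most 41.7 mm and 7.16 degrees, less where a joint would pass 70% of its speed; a pose out of reach is approached as far as the arm can. A call with a gripper value outside its range is refused whole. The fingers move at their own pace and stop on an object; "grip_force" is the grip in N (left out, the last holds). Time passes only in rows, so rows that repeat a pose let the fingers close. It gives the time, the measured TCP pose, the force, the opening and the grip force at its end, in the units of the state.
- env.state(): the state, without advancing time (a new reading comes with each control period).
- eyes.grab_frame(name): name is "scene" or "side" or "wrist"; returns a dict with "image" (400x640x3 uint8, blue, green, red), "fovy" (degrees; the focal length in pixels is half the picture's height over the tangent of half this angle, whatever the lens; pixels are square), "cx", "cy" (the principal point, pixels), "eye" and "attitude" of the camera in the world. Camera axes: x right, y up, looking along -z (the intrinsics and any distortion apply to the point x, -y, -z); pixel columns grow to the right and rows downward; lengths in mm; the calibration is good to about 2 mm. A picture is of the moment at which its call begins. There is no depth.
- env.job_done(): hands the job in; it is judged then, once.
The state is a dict: "time_s": time; "qpos": joint angles; "qvel": joint speeds; "effort": joint torques, N m; "ee_pos": TCP position; "ee_rot": TCP orientation; "force": force on the tool from outside, world axes, zero at the start; "torque": the same for the moment, N m; "gripper_width": finger opening in mm; "gripper_force": force on a finger pad.
Only numpy, scipy, OpenCV 4.12 (cv2) and the standard library are available. Lean on these libraries where they do the work, as an engineer would, in place of code of your own. Each camera call takes 0.05 s, during which the arm holds its last target. There are 200 camera calls.

TASK

Get the probe station ready for unloading the wafer: lift the spring-loaded locking collar on the platen-lift lever (red egg-shaped knob, under the microscope boom) and throw the lever from the front notch right over to the back, so that the platen rises and the collar drops home in the back notch. Only then flip the red-tipped chuck-vacuum toggle over to the back to switch it off. Leave the blue-tipped toggle on, do not knock the microscope, its column or its boom, and leave the other things on the bench where they are.

Things in the scene. Friction and masses are not known exactly. Their poses are not given: they have to be found in the camera images.
- station: Probe station, one machine fixed on the bench: aluminium base plate 300 (x) x 500 (y) x 12 mm; origin at the centre of its underside, +x to its back (away from the robot), +y to its left, z up. Right half (y -250 to +15 mm): platen with two black probe positioners, up to 135 mm high. The lever stands left of it on a white gearbox 110 x 62 mm, top 55 mm above the bench.
- lever_pivot (a point): Pivot axis of the platen-lift lever, at station (-60, 85, 50) mm; axes as station, hinge along y. The lever swings front to back between two 7 mm steel cheek plates (28 mm over all) whose tops form a ridge 48 mm from the pivot, with a notch 10 mm deep before and behind it.
- lift_lever (a joint): Swing of the platen-lift lever in rad about the station's y: 0 = front position (leaning 0.436 rad, 25 degrees, to the station's -x), 0.436 = upright, 0.873 = back position (leaning to +x). About 0.035 rad of play in either notch while the collar is down. Friction about 0.07 N m; it stays where it is left. Swung by its collar, it can lag the hand as the collar turns in the grip.
- lock_collar (a joint): Lift of the locking collar along the lever in m: 0 = fully down, its tongue in a notch, lever locked; the tongue clears the ridge from 0.010 on; 0.0135 = upper stop. A spring pulls it down (3 N down, 6 N at the top). Let go part-way, it rides on the ridge and drops by itself once the lever is within 0.03 rad of an end position.
- collar_grip (a point): Where to take the locking collar: on its axis, 64 mm from the pivot along the lever while down; moves with the collar; z axis along the lever to the knob, y along the hinge. Black sleeve with yellow rings, 30 mm diameter, 46 to 77 mm from the pivot while down; a 12 x 27 x 9 mm tongue below it; shaft 12 mm. 60 mm are free on both sides (along y).
- knob (a point): Centre of the red egg-shaped knob at the lever's end (25 mm diameter), 104 mm from the pivot along the lever; the lever ends 115 mm from the pivot.
- microscope: Boom microscope, fixed on the station, origin and axes as station; not to be touched. Column 34 mm in diameter at station (-20, 222) mm, 373 mm high, foot 72 mm, clamp 52 mm wide; head over (-20, -110) mm, 70 mm in diameter, focus knobs to 55 mm before and behind, lower end 157 mm above the bench, top 445 mm.
- boom_mid (a point): On the axis of the microscope's boom (steel tube along the station's y, 32 mm diameter, from column to head; a 43 mm orange ring 60 to 80 mm left of this point): station (-20, 85, 262) mm. It hangs above the lever's back position, so a gripper straight above that would strike it; there is room on the robot's side for a tool leaning back towards the robot.
- chuck_valve: Chuck-vacuum toggle valve with the RED-tipped bat, fixed on the bench: aluminium block 80 (x) x 64 (y) x 40 mm on a plate 92 x 76 mm, red strip on top near the back, fittings at the back; origin at the centre of its underside, +x to its back. It and the probe valve may stand in each other's place.
- chuck_valve_pivot (a point): Pivot of the red bat, 46 mm above the bench at the centre of the valve; axes as chuck_valve, hinge along its y.
- chuck_vacuum (a joint): Angle of the red bat in rad: 0 = on, leaning 0.38 rad to the valve's front (-x); 0.38 = upright, the centre; 0.76 = off, leaning to the back (+x). A spring snaps it from the centre to the nearer side; flipping takes about 3 N at the tip.
- chuck_vacuum_tip (a point): Point on the axis of the red bat, 55 mm from its pivot; the bat is 65 mm long from the pivot and 15 to 18 mm thick over its upper 35 mm.
- probe_valve: The other vacuum valve, with the BLUE-tipped bat, the same in build and axes; it holds the positioners and must stay on.
- probe_vacuum (a joint): Angle of the blue bat in rad, like chuck_vacuum; 0 = on.
- lens_barrel: Bystander: black lens barrel, 38 mm diameter, 60 mm high, standing on the left rear of the station's base plate; origin at the centre of its underside.
- driver: Bystander: orange screwdriver, 150 mm, lying along y on the base plate, near its back edge.
- solvent_bottle: Bystander: white bottle with red cap, 62 mm diameter, 150 mm high, to the right of the valves.
- probe_box: Bystander: flat black box with clear lid, 75 x 120 x 28 mm, left of the station.
- wafer_shipper: Bystander: flat round wafer box, 116 mm diameter, 20 mm high, left of the station, towards the robot.
- spare_positioner: Bystander: black positioner on a steel foot 56 x 44 mm, 58 mm high, to the right of the front valve.
Not all that is in view belongs to the job. Leave any green look-alike of the chuck_valve alone.

How it is judged (in metres and radians):
On the way, in this order (a step that is already met when the one before it is completed fails the run):
1. the locking collar is lifted clear of the ridge while the lever is still in front (value of joint lock_collar above 0.0085 m and value of joint lift_lever below 0.3 rad), for 0.05 s.
2. the lever is at the back and the collar has dropped home in the back notch, with the chuck vacuum still on (value of joint lift_lever above 0.82 rad and value of joint lock_collar below 0.003 m and value of joint chuck_vacuum below 0.2 rad), for 0.2 s.
At the end, for the whole second after the job is handed in: The lever is in its back position (above 0.82 rad) with the collar home in the back notch (below 3 mm), the red chuck-vacuum bat is over at the back (above 0.66 rad) and the blue bat is still at the front (below 0.1 rad) (value of joint lift_lever above 0.82 rad and value of joint lock_collar below 0.003 m and value of joint chuck_vacuum above 0.66 rad and value of joint probe_vacuum below 0.1 rad); the robot touches nothing.
It fails at once if the chuck vacuum is switched off before the lever is at the back with its collar home (value of joint chuck_vacuum above 0.38 rad and (value of joint lift_lever below 0.82 rad or value of joint lock_collar above 0.004 m)).
It fails at once if the blue-tipped probe vacuum is flipped (value of joint probe_vacuum above 0.38 rad).
It fails at once if the robot strikes the microscope, its column or its boom (contact force between any of the arm, the fingers and microscope above 2 N).
It fails at once if a bystander is displaced by more than 30 mm (distance of any of lens_barrel, driver, solvent_bottle, probe_box, wafer_shipper, spare_positioner from where it was at the start of the episode above 0.03 m).
It also fails if it takes over 54 s, if anything falls off the work surface, if the arm or the gripper's body presses on something with over 40 N, if the wrist force passes 120 N, or if a joint passes its speed limit or range.

## Working session

There is one attempt and no reset: what is moved stays moved. The work goes in short steps, Python scripts to look and compute and a tool call to move; the robot and the scene stay as the last step left them, time stands still between calls to the robot, and variables do not carry over. Pictures are saved under pics/ and viewed, at most 10 in all, crops included, and the job is handed in when it is done.

Besides the shell and the picture viewer there is one more tool, called after "Emit:" in YAML: its name, and indented under it one key for each argument. send_rows: Moves the arm, as the interface text tells. Its arguments: {"type":"object","properties":{"targets":{"type":"string"},"grip_force":{"type":"number"}},"required":["targets"]}

```bash
mkdir -p pics; ls
cat > h.py <<'E'
import numpy as np,cv2
from scipy.spatial.transform import Rotation as R
from workcell import env,eyes
def grab(n):
    f=eyes.grab_frame(n);return f
E
python3 - <<'E'
from h import *
s=env.state();print(s['time_s'],s['ee_pos'],s['ee_rot'],s['gripper_width'])
import pickle
for n in("scene","side","wrist"):
    f=grab(n);cv2.imwrite(f"pics/{n}0.png",f["image"]);pickle.dump(f,open(f"pics/{n}0.pkl","wb"))
    print(n,{k:v for k,v in f.items() if k!="image"})
E
```

```text
pics
0.0 [200.65403298 538.33244696 213.1194423 ] [-1.79900643e+02 -1.71756849e-03  1.59558072e+02] 91.38314272517071
scene {'fovy': 42.21619766616625, 'cx': 321.493909470379, 'cy': 201.37336921324692, 'eye': array([1059.24799293,  642.20004443, 1501.67489681]), 'attitude': array([ 31.71630588,  -0.31468041, 141.16249475])}
side {'fovy': 53.114018849461615, 'cx': 323.92969302810695, 'cy': 198.26312366480755, 'eye': array([ 269.65291175, 1092.21849504, 1077.90776481]), 'attitude': array([ 5.15490083e+01, -1.11457848e-01, -1.66351390e+02])}
wrist {'fovy': 62.94295303222545, 'cx': 316.8074390270294, 'cy': 201.89965808494816, 'eye': array([136.73323923, 562.25659675, 383.92023642]), 'attitude': array([-13.89830468,   0.12965056,  69.5788568 ])}
```

View pics/scene0.png

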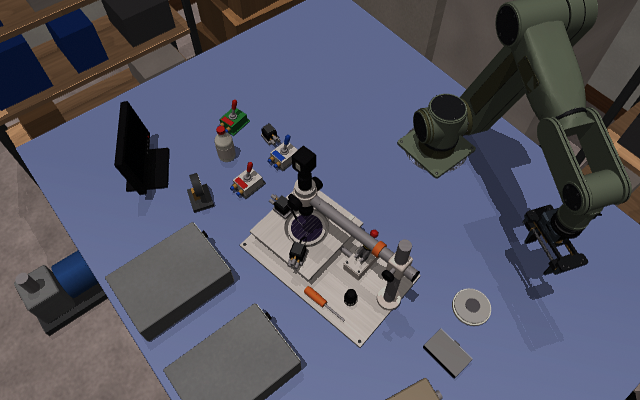

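View pics/side0.png

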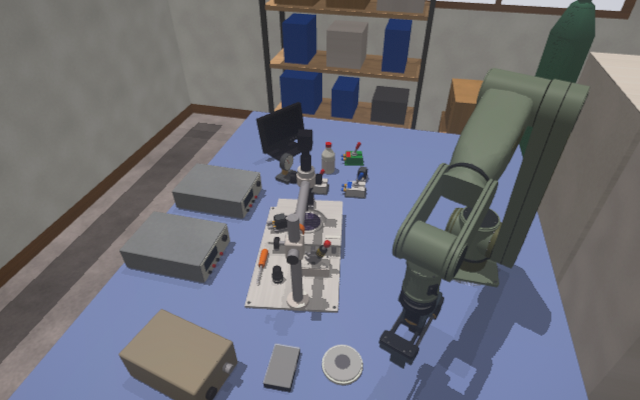

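Scene view shows: blue valve ~(285,152), red valve ~(247,180), green look-alike (233,120), red cap of the bottle (222,130), lever knob (374,233), orange ring (378,251) and station plate corners about (241,245), (362,344). I'll crop closer to check these.

```bash
cat >> h.py <<'E'
import pickle
def load(n): return pickle.load(open(f"pics/{n}.pkl","rb"))
def ray(f,u,v):
    F=200/np.tan(np.radians(f["fovy"]/2))
    d=np.array([(u-f["cx"])/F,-(v-f["cy"])/F,-1.])
    return np.array(f["eye"]),R.from_euler("xyz",f["attitude"],degrees=True).apply(d)
def onz(f,u,v,z):
    e,d=ray(f,u,v);return e+d*(z-e[2])/d[2]
def proj(f,p):
    F=200/np.tan(np.radians(f["fovy"]/2))
    c=R.from_euler("xyz",f["attitude"],degrees=True).inv().apply(np.array(p)-f["eye"])
    return f["cx"]-F*c[0]/c[2],f["cy"]+F*c[1]/c[2]
def two(f,a,g,b):
    e1,d1=ray(f,*a);e2,d2=ray(g,*b);A=np.c_[d1,-d2]
    t=np.linalg.lstsq(A,e2-e1,rcond=None)[0];p,q=e1+t[0]*d1,e2+t[1]*d2
    return (p+q)/2,np.linalg.norm(p-q)
E
python3 - <<'E'
from h import *
f=load("scene0");im=f["image"][100:350,210:440]
cv2.imwrite("pics/crop1.png",cv2.resize(im,None,fx=2.4,fy=2.4,interpolation=cv2.INTER_CUBIC))
for n in("scene0","side0"):
    f=load(n);h=cv2.cvtColor(f["image"],cv2.COLOR_BGR2HSV)
    for nm,m in(("red",cv2.inRange(h,(0,170,90),(6,255,255))|cv2.inRange(h,(174,170,90),(180,255,255))),("blue",cv2.inRange(h,(104,190,110),(122,255,255)))):
        k,l,st,c=cv2.connectedComponentsWithStats(m)
        print(n,nm,[(st[i].tolist(),c[i].round(1).tolist()) for i in range(1,k) if 4<st[i,4]<400])
E
```

```text
scene0 red [([232, 100, 4, 9, 20], [233.1, 102.8]), ([221, 117, 13, 9, 51], [227.0, 120.6]), ([216, 126, 9, 6, 42], [220.1, 128.6]), ([247, 162, 5, 5, 17], [249.2, 163.9]), ([235, 177, 13, 12, 64], [240.8, 182.6]), ([371, 230, 7, 6, 35], [373.8, 232.5])]
scene0 blue [([286, 135, 3, 3, 6], [287.2, 135.8]), ([273, 151, 11, 10, 52], [278.0, 155.2]), ([268, 159, 3, 2, 5], [269.2, 159.6]), ([274, 164, 3, 3, 6], [275.2, 164.8]), ([231, 186, 3, 3, 6], [231.8, 187.2])]
side0 red [([326, 142, 5, 3, 13], [328.0, 143.2]), ([347, 152, 3, 5, 15], [348.0, 154.0]), ([325, 241, 5, 3, 12], [326.8, 242.1])]
side0 blue []
```

View pics/crop1.png

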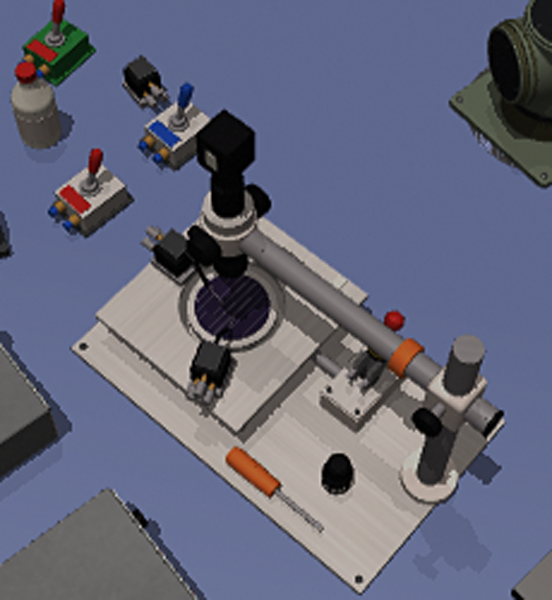

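The crop shows the station with its back edge running from (240,245) to (360,347), the lever knob at (374,232) and the wafer/microscope to the right. Things that could be taken for the red bat: green valve's bat (233,103), bottle cap (220,128), knob (374,232). The aluminium valve with the red strip (241,183) and bat tip (249,164) is the right one; the blue one at (278,155) stays.

Run:
```python
from h import *
f=load("scene0");g=load("side0")
c=lambda x,y:(210+x/2.4,100+y/2.4)
a=onz(f,*c(72,348),12);b=onz(f,*c(360,592),12);d=onz(f,*c(505,425),12)
print(a,b,d,np.linalg.norm(a-b),np.linalg.norm(b-d))
u=b-a;yaw=np.degrees(np.arctan2(u[1],u[0]))-90;print("yaw",yaw)
o=(a+b)/2+R.from_euler("z",yaw,degrees=True).apply([-150,0,0]);print("origin",o)
S=lambda p:o*[1,1,0]+R.from_euler("z",yaw,degrees=True).apply(p)
k,e=two(f,(373.8,232.5),g,(326.8,242.1));print("knob",k,e,"pred",S([-60-104*np.sin(.436),85,50+104*np.cos(.436)]))
print("pivot",S([-60,85,50]),"boom",S([-20,85,262]),proj(f,S([-20,85,262])),proj(g,S([-20,85,262])))
# side corners
for p in([-150,-250,12],[-150,250,12],[150,250,12],[150,-250,12]): print(S(p).round(),np.round(proj(g,S(p))),np.round(proj(f,S(p))))
# valves: strip on top z~40
for n,m,t in(("red",(240.8,182.6),(249.2,163.9)),("blue",(278,155.2),(287.2,135.8))): print(n,onz(f,*m,40),"tip",onz(f,*t,46+50*.93))
im=f["image"][130:210,215:310];cv2.imwrite("pics/crop2.png",cv2.resize(im,None,fx=6,fy=6,interpolation=cv2.INTER_CUBIC))
```

```text
[ 783.0746733  -104.90918195   12.        ] [697.5453418  382.94632942  12.        ] [408.94995485 337.10969945  12.        ] 495.2961402214955 292.2127547105886
yaw 9.943863831918904
origin [592.56339544 113.11609099  12.        ]
knob [478.76374717 179.08627762 152.2544469 ] 2.8811166171539093 pred [475.52550937 178.8937629  144.27061057]
pivot [518.78667705 186.47817809  50.        ] boom [558.18577361 193.38550682 262.        ] (np.float64(359.141421052369), np.float64(233.60074792963042)) (np.float64(301.4646994435759), np.float64(215.4230817508921))
[ 488. -159.   12.] [344. 210.] [302. 186.]
[402. 333.  12.] [339. 311.] [421. 275.]
[697. 385.  12.] [246. 306.] [361. 347.]
[ 783. -107.   12.] [272. 206.] [239. 245.]
red [ 653.20003955 -285.44027798   40.        ] tip [ 603.51300147 -297.01422242   92.5       ]
blue [ 486.26231185 -299.99080841   40.        ] tip [ 432.33524597 -313.74315233   92.5       ]
```

View pics/crop2.png

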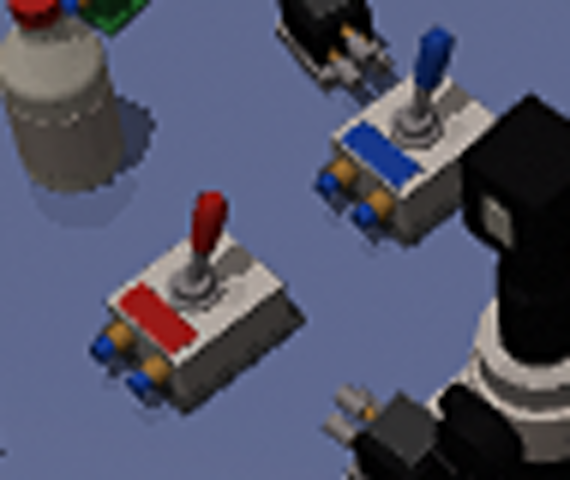

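The crop confirms the red valve (block centred near (247,180), back with red strip and fittings toward lower left, bat standing toward the robot), with the bottle to its left. The lever pivot estimate is consistent with the knob, so I set out to a viewpoint along the lever, leaning toward the robot.

```bash
cat >> h.py <<'E'
def rel(pos,rot):
    """shift (m, tool axes) and rotvec (deg) from the measured pose to pos (mm), Rotation rot"""
    s=env.state();r0=R.from_euler("xyz",s["ee_rot"],degrees=True)
    return np.r_[r0.inv().apply(np.array(pos)-s["ee_pos"])/1000,(r0.inv()*rot).as_rotvec(degrees=True)].round(4)
def tool(yaw,lean):
    """pointing down, camera towards the robot, top leaning `lean` deg towards station -x"""
    return R.from_euler("z",yaw,degrees=True)*R.from_euler("y",-lean,degrees=True)*R.from_matrix(np.array([[-1,0,0],[0,1,0],[0,0,-1.]]).T)
E
python3 - <<'E'
from h import *
r=tool(10,30);print(r.as_matrix().round(2));print(rel([442,173,200],r), r.as_euler("xyz",degrees=True))
E
```

```text
[[-0.85 -0.17  0.49]
 [-0.15  0.98  0.09]
 [-0.5   0.   -0.87]]
[-3.53700e-01 -2.58100e-01  1.36000e-02 -8.03910e+00 -2.93058e+01
 -2.97192e+01] [-180.   30. -170.]
```

Emit:
send_rows:
  targets: "-0.06 -0.04 0 -1 -4 -4 100;-0.12 -0.08 0 -2 -9 -9 100;-0.18 -0.13 0.006 -4 -15 -15 100;-0.24 -0.17 0.01 -6 -20 -20 100;-0.3 -0.22 0.012 -7 -25 -25 100;-0.354 -0.258 0.0136 -8 -29.3 -29.7 100;-0.354 -0.258 0.0136 -8 -29.3 -29.7 100;-0.354 -0.258 0.0136 -8 -29.3 -29.7 100;-0.354 -0.258 0.0136 -8 -29.3 -29.7 100;-0.354 -0.258 0.0136 -8 -29.3 -29.7 100;-0.354 -0.258 0.0136 -8 -29.3 -29.7 100;-0.354 -0.258 0.0136 -8 -29.3 -29.7 100"

```text
time_s: 1.15
ee_pos: [443.8, 169.3, 200.2]
ee_rot: [180.0, 30.0, -170.4]
force: [0.5, 0.6, -0.1]
gripper_width: 91.1
gripper_force: 0.0
```

Emit:
send_rows:
  targets: "0 0 0 0 0 0 100;0 0 0 0 0 0 100;0 0 0 0 0 0 100"

```text
time_s: 1.4
ee_pos: [441.9, 174.3, 200.2]
ee_rot: [180.0, 30.0, -170.0]
force: [0.0, 0.0, 0.6]
gripper_width: 91.2
gripper_force: 0.0
```

Run:
```python
from h import *
s=env.state();print(s['time_s'],s['ee_pos'],s['ee_rot'],np.round(s["qpos"]),s["force"]);print(rel([442,173,200],tool(10,30)))
f=grab("wrist");pickle.dump(f,open("pics/w1.pkl","wb"));cv2.imwrite("pics/w1.png",f["image"]);print(f["eye"])
```

```text
1.4 [441.88962913 174.33935534 200.2125614 ] [ 179.95322324   30.00488223 -169.95128859] [ 26.  -3. 125. -15.  30. -63.] [0.0283124  0.03128134 0.61860177]
[ 0.0002 -0.0013  0.0001  0.0711  0.0049  0.0422]
[299.50220933 149.1375013  314.26582057]
```

View pics/w1.png

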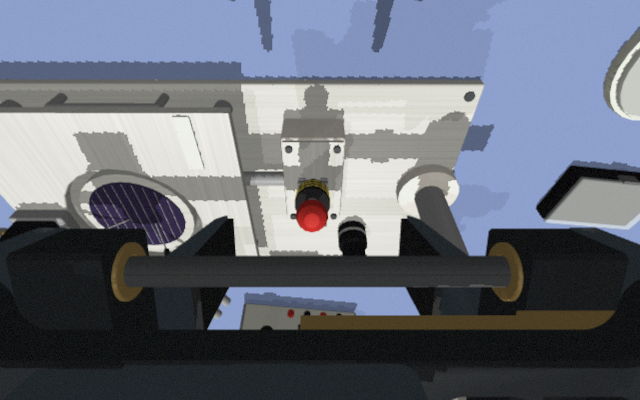

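The wrist view shows the knob centred at (312,215) in front of the collar's yellow ring, gearbox top front corners at about (283,138)/(345,138), plate front-left corner (484,80), column foot at (428,185).

Run:
```python
from h import *
f=load("w1");im=f["image"];h=cv2.cvtColor(im,cv2.COLOR_BGR2HSV)
m=cv2.inRange(h,(0,170,60),(6,255,255))|cv2.inRange(h,(174,170,60),(180,255,255))
k,l,st,c=cv2.connectedComponentsWithStats(m);i=max(range(1,k),key=lambda i:st[i,4]);print(st[i],c[i])
s0=load("scene0")
kn,e=two(s0,(373.8,232.5),f,(c[i]));print("knob2",kn,e); kn,e=two(load("side0"),(326.8,242.1),f,(c[i]));print("knob3",kn,e)
# front edge: find blue/white transition line along columns 260..470
a=onz(f,260,83,12);b=onz(f,484,80,12);print("front edge",a,b,np.degrees(np.arctan2(*(b-a)[1::-1]))-90)
for p in((283,138),(345,138),(288,150),(337,150)): print("gb",onz(f,*p,55).round(1))
print("knob at z",[onz(f,*c[i],z).round(1).tolist() for z in(144,148)])
Y=10;o=np.array([592.6,113.1,0])
for q in([-150,250,12],[-60,85,50],[-60-44,85,50+94.3],[-150,15,12]): 
    P=o+R.from_euler("z",Y,degrees=True).apply(q);print(q,P.round(1),np.round(proj(f,P),1))
im2=cv2.resize(im[60:260,220:500],None,fx=2.8,fy=2.8,interpolation=cv2.INTER_CUBIC);cv2.imwrite("pics/w1c.png",im2)
```

```text
[296 200  32  32 755] [311.54701987 215.12450331]
knob2 [474.31864028 175.8925281  144.94299023] 0.9371176824181999
knob3 [479.07058158 175.42750486 143.76465364] 5.928099758998328
front edge [440.78303438 119.60028135  12.        ] [400.80873169 327.81508786  12.        ] 10.867745040455134
gb [469.6 147.8  55. ]
gb [459.6 204.3  55. ]
gb [482.1 153.9  55. ]
gb [474.  199.9  55. ]
knob at z [[475.1, 176.5, 144.0], [470.9, 175.8, 148.0]]
[-150, 250, 12] [401.5 333.3  12. ] [488.9  81.7]
[-60, 85, 50] [518.8 186.4  50. ] [315.  180.1]
[-104, 85, 144.3] [475.4 178.7 144.3] [314.5 216.1]
[-150, 15, 12] [442.3 101.8  12. ] [241.   81.3]
```

View pics/w1c.png

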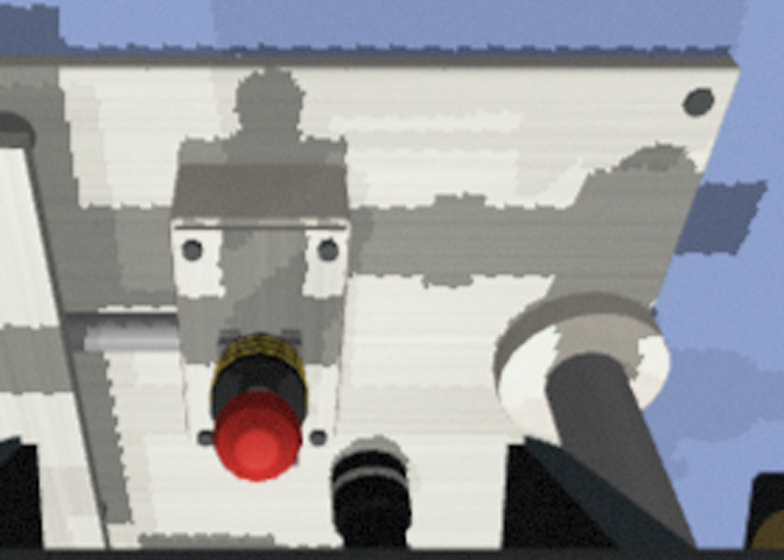

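Run:
```python
from h import *
f=load("w1")
c=lambda x,y:(220+x/2.8,60+y/2.8)
a=onz(f,*c(60,66),12);b=onz(f,*c(735,68),12);print("front",a,b,np.degrees(np.arctan2(*(b-a)[1::-1]))-90)
P=[onz(f,*c(*p),55) for p in((191,250),(328,250),(206,437),(318,437))];g=[onz(f,*c(*p),55) for p in((172,221),(350,221))]
print(np.round(P,1),np.round(g,1));ctr=np.mean(P,0);ax=(P[2]+P[3]-P[0]-P[1])/2
print("ctr",ctr,"yaw",np.degrees(np.arctan2(ax[1],ax[0])),np.degrees(np.arctan2(*(P[1]-P[0])[1::-1]))-90,np.linalg.norm(ax),np.linalg.norm(g[0]-g[1]))
gm=np.mean(g,0);print("from front edge +55:",gm+R.from_euler("z",10,degrees=True).apply([55,0,0]))
Y=R.from_euler("z",10,degrees=True)
kn=np.array([474.8,176.2,144.3]);print("pivot from knob",kn-Y.apply([-44,0,94.3]))
print("corner->pivot",b+Y.apply([90,-165,38]))
```

```text
front [444.4391775  102.22814802  12.        ] [404.90949244 328.59614142  12.        ] 9.905439505321098
[[481.3 154.   55. ]
 [473.1 199.9  55. ]
 [572.  170.7  55. ]
 [563.9 215.9  55. ]] [[470.9 146.4  55. ]
 [460.6 204.6  55. ]]
ctr [522.58720718 185.11219606  55.        ] yaw 10.229897931844038 10.07234494488985 92.20867165279836 59.050264304852995
from front edge +55: [519.8947854  185.03910478  55.        ]
pivot from knob [518.13154113 183.84051982  50.        ]
corner->pivot [522.19413953 181.73119816  50.        ]
```

```bash
cat >> h.py <<'E'
PIV=np.array([519.3,184,50.]);YAW=10
def lev(ang,rad,lean):
    """TCP position for grasp point at lever radius rad, lever angle ang deg (0=upright,-25 front)"""
    a,l=np.radians([ang,lean]);p=[rad*np.sin(a)+19*np.sin(l),0,rad*np.cos(a)-19*np.cos(l)]
    return PIV+R.from_euler("z",YAW,degrees=True).apply(p)
E
python3 - <<'E'
from h import *
print(lev(-25,67,30),rel(lev(-25,67,30),tool(10,30)))
E
```

```text
[500.77042502 180.73273599  94.26813906] [ 0.0019 -0.0043  0.1213  0.0872  0.0136  0.0727]
```

Emit:
send_rows:
  targets: "0.002 -0.0043 0 0 0 0 100;0.002 -0.0043 0.015 0 0 0 100;0.002 -0.0043 0.03 0 0 0 100;0.002 -0.0043 0.045 0 0 0 100;0.002 -0.0043 0.06 0 0 0 100;0.002 -0.0043 0.075 0 0 0 100;0.002 -0.0043 0.088 0 0 0 100;0.002 -0.0043 0.1 0 0 0 100;0.002 -0.0043 0.11 0 0 0 100;0.002 -0.0043 0.118 0 0 0 100;0.002 -0.0043 0.1213 0 0 0 100;0.002 -0.0043 0.1213 0 0 0 100"

```text
time_s: 2.45
ee_pos: [500.8, 179.9, 93.5]
ee_rot: [180.0, 29.9, -169.9]
force: [0.5, -0.2, 0.3]
gripper_width: 91.3
gripper_force: 0.0
```

Run:
```python
from h import *
s=env.state();print(s['time_s'],s['ee_pos'],s["force"],rel(lev(-25,67,30),tool(10,30)))
f=grab("wrist");h=cv2.cvtColor(f["image"],cv2.COLOR_BGR2HSV)
m=cv2.inRange(h,(0,170,60),(6,255,255))|cv2.inRange(h,(174,170,60),(180,255,255))
k,l,st,c=cv2.connectedComponentsWithStats(m);i=max(range(1,k),key=lambda i:st[i,4]);print(st[i],c[i])
print(f["cx"],np.round(proj(f,s["ee_pos"]),1))
cv2.imwrite("pics/w2.png",f["image"])
pickle.dump(f,open("pics/w2.pkl","wb"))
```

```text
2.45 [500.81710359 179.91632248  93.53473249] [ 0.48507954 -0.21997806  0.33503432] [-0.0004  0.0008 -0.0006  0.0329 -0.0612  0.044 ]
[ 289  287   61   43 1657] [317.28062764 302.73687387]
316.8074390270294 [316.4 247. ]
```

View pics/w2.png

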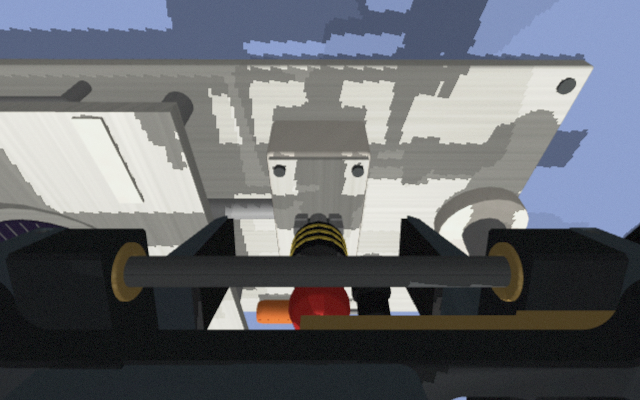

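The collar (yellow rings at (319,240)) sits centred between the fingertips, knob at (319,303). Closing.

Emit:
send_rows:
  targets: "0 0 0 0 0 0 10;0 0 0 0 0 0 10;0 0 0 0 0 0 10;0 0 0 0 0 0 10;0 0 0 0 0 0 10;0 0 0 0 0 0 10;0 0 0 0 0 0 10;0 0 0 0 0 0 10;0 0 0 0 0 0 10;0 0 0 0 0 0 10;0 0 0 0 0 0 10;0 0 0 0 0 0 10"
  grip_force: 40

```text
time_s: 3.5
ee_pos: [501.3, 180.6, 94.6]
ee_rot: [179.8, 30.1, -170.0]
force: [-2.2, 4.8, 1.3]
gripper_width: 29.2
gripper_force: 40.0
```

Emit:
send_rows:
  targets: "-0.0002 0 -0.002 0 0 0 10;-0.0003 0 -0.004 0 0 0 10;-0.0005 0 -0.006 0 0 0 10;-0.0007 0 -0.008 0 0 0 10;-0.0009 0 -0.01 0 0 0 10;-0.001 0 -0.0115 0 0 0 10;-0.001 0 -0.0115 0 0 0 10;-0.001 0 -0.0115 0 0 0 10"

```text
time_s: 4.17
ee_pos: [496.4, 179.8, 104.4]
ee_rot: [179.9, 30.1, -170.0]
force: [0.3, 5.8, -4.2]
gripper_width: 29.5
gripper_force: 40.0
```

```bash
cat > arc.py <<'E'
from h import *
def P(a,r,l): return lev(a,r,l),tool(YAW,l)
def rows(start,seq,w=10):
    p0,r0=P(*start);out=[]
    for q in seq:
        p,r=P(*q);out.append(" ".join("%.4g"%v for v in np.r_[(r0.inv().apply(p-p0)/1000).round(4),(r0.inv()*r).as_rotvec(degrees=True).round(2),w]))
    print(";".join(out))
E
python3 - <<'E'
from arc import *
rad=lambda a:79
s=(-25,78,30)
A=[(-25,79,30)]+[(a,79,30+(a+25)*.16) for a in np.linspace(-23.5,0,11)]
rows(s,A)
rows(A[-1],[(a,79,30+(a+25)*.16) for a in np.linspace(2,24,12)])
E
```

```text
-0.0001 -0 -0.001 0 0 0 10;-0.0022 -0 -0.0008 -0 -0.24 0 10;-0.0056 0 -0.0004 0 -0.62 0 10;-0.0089 0 0.0002 0 -0.99 0 10;-0.0122 -0 0.0009 0 -1.37 0 10;-0.0154 0 0.0017 0 -1.74 0 10;-0.0186 0 0.0027 0 -2.12 0 10;-0.0218 0 0.0037 0 -2.5 0 10;-0.025 -0 0.0049 0 -2.87 0 10;-0.028 -0 0.0063 0 -3.25 -0 10;-0.0311 -0 0.0077 0 -3.62 0 10;-0.034 -0 0.0092 0 -4 -0 10
-0.0024 0 0.0016 0 -0.32 0 10;-0.0047 0 0.0032 -0 -0.64 0 10;-0.0069 0 0.005 -0 -0.96 0 10;-0.0091 -0 0.0068 0 -1.28 0 10;-0.0112 0 0.0087 -0 -1.6 -0 10;-0.0133 0 0.0106 0 -1.92 0 10;-0.0153 0 0.0126 0 -2.24 0 10;-0.0172 -0 0.0147 0 -2.56 0 10;-0.019 0 0.0168 0 -2.88 -0 10;-0.0208 0 0.019 0 -3.2 0 10;-0.0225 0 0.0213 -0 -3.52 0 10;-0.0241 -0 0.0236 -0 -3.84 0 10
```

Emit:
send_rows:
  targets: "-0.0001 0 -0.001 0 0 0 10;-0.0022 0 -0.0008 0 -0.24 0 10;-0.0056 0 -0.0004 0 -0.62 0 10;-0.0089 0 0.0002 0 -0.99 0 10;-0.0122 0 0.0009 0 -1.37 0 10;-0.0154 0 0.0017 0 -1.74 0 10;-0.0186 0 0.0027 0 -2.12 0 10;-0.0218 0 0.0037 0 -2.5 0 10;-0.025 0 0.0049 0 -2.87 0 10;-0.028 0 0.0063 0 -3.25 0 10;-0.0311 0 0.0077 0 -3.62 0 10;-0.034 0 0.0092 0 -4 0 10"

```text
time_s: 5.17
ee_pos: [527.0, 185.1, 112.0]
ee_rot: [179.9, 33.8, -170.0]
force: [-10.9, 7.1, 3.1]
gripper_width: 29.0
gripper_force: 40.0
```

Run:
```python
from arc import *
s=env.state();print(s['time_s'],s['ee_pos'],lev(0,79,34),s["force"],s["torque"],s["gripper_width"])
f=grab("wrist");cv2.imwrite("pics/w3.png",f["image"])
```

```text
5.1667 [527.03935895 185.11615312 112.00937966] [529.76325263 185.84495374 113.24828612] [-10.86759111   7.10592608   3.05384466] [1.03646752 2.15052136 0.83657091] 29.04849605325859
```

View pics/w3.png

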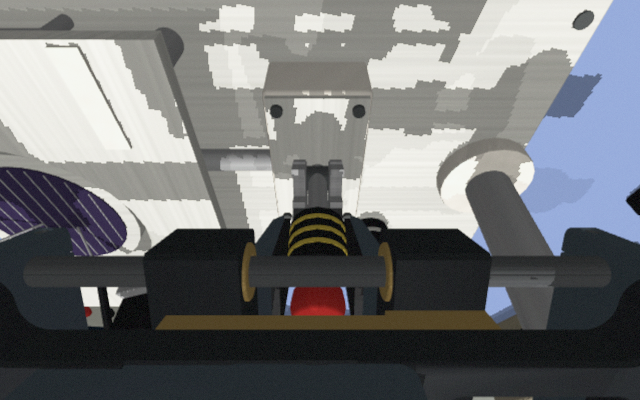

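Lever is about upright, shaft visible at (317,185) below the collar; the grip's torsional friction adds drag, so I ease the grip to 15 N and go on.

Emit:
send_rows:
  targets: "0 0 0 0 0 0 10;-0.0024 0 0.0016 0 -0.32 0 10;-0.0047 0 0.0032 0 -0.64 0 10;-0.0069 0 0.005 0 -0.96 0 10;-0.0091 0 0.0068 0 -1.28 0 10;-0.0112 0 0.0087 0 -1.6 0 10;-0.0133 0 0.0106 0 -1.92 0 10;-0.0153 0 0.0126 0 -2.24 0 10;-0.0172 0 0.0147 0 -2.56 0 10;-0.019 0 0.0168 0 -2.88 0 10;-0.0208 0 0.019 0 -3.2 0 10;-0.0225 0 0.0213 0 -3.52 0 10"
  grip_force: 15

```text
time_s: 6.22
ee_pos: [559.2, 191.0, 108.4]
ee_rot: [179.8, 37.5, -170.0]
force: [-4.9, 2.6, 1.9]
gripper_width: 29.5
gripper_force: 15.0
```

Run:
```python
from arc import *
s=env.state();print(s['time_s'],s['ee_pos'],lev(22,79,37.52),s["force"],s["torque"],s["gripper_width"],np.round(s["qpos"]))
rows((22,79,37.52),[(23,79,38),(24,79,38),(25,78,38),(26,78,38),(27,78,38)])
f=grab("wrist");cv2.imwrite("pics/w4.png",f["image"][100:340,180:460])
```

```text
6.2167 [559.21253125 190.98215008 108.39533584] [559.84025034 191.14833994 108.17784942] [-4.94928746  2.59944736  1.90467113] [0.29163561 1.00252936 0.31891159] 29.515040544211562 [ 22.  14. 127. -72.   7.  -8.]
-0.0008 -0 0.0012 0 -0.48 0 10;-0.0015 -0 0.0024 0 -0.48 0 10;-0.0013 -0 0.0041 0 -0.48 0 10;-0.0019 -0 0.0053 0 -0.48 0 10;-0.0025 -0 0.0065 0 -0.48 0 10
```

View pics/w4.png

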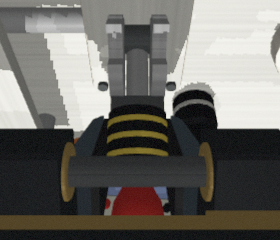

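Run:
```python
from arc import *
rows((22,79,37.52),[(22,79,36.5),(22.5,79,35),(23,79,34),(23.5,79,33),(24,79,33),(24.5,78.5,33),(25,78,33),(25.5,78,33),(26,78,33),(26.5,78,33)])
```

```text
0.0003 -0 -0 0 1.02 -0 10;0.0005 -0 0.0006 0 2.52 -0 10;0.0005 -0 0.0012 0 3.52 -0 10;0.0005 -0 0.0017 0 4.52 -0 10;0.0001 -0 0.0023 0 4.52 -0 10;0.0003 -0 0.0032 0 4.52 -0 10;0.0004 -0 0.004 0 4.52 -0 10;0.0001 -0 0.0046 0 4.52 -0 10;-0.0002 -0 0.0052 0 4.52 -0 10;-0.0005 -0 0.0058 0 4.52 -0 10
```

The crop shows the lever now past upright, shaft between the cheeks and collar still gripped; j5/j4 are close to their limits, so I reduce the lean to 33° for the last degrees.

Emit:
send_rows:
  targets: "0.0003 0 0 0 1 0 10;0.0005 0 0.0006 0 2.5 0 10;0.0005 0 0.0012 0 3.5 0 10;0.0005 0 0.0017 0 4.5 0 10;0.0001 0 0.0023 0 4.5 0 10;0.0003 0 0.0032 0 4.5 0 10;0.0004 0 0.004 0 4.5 0 10;0.0001 0 0.0046 0 4.5 0 10;-0.0002 0 0.0052 0 4.5 0 10;-0.0005 0 0.0058 0 4.5 0 10;-0.0005 0 0.0058 0 4.5 0 10"

```text
time_s: 7.18
ee_pos: [563.7, 191.6, 104.7]
ee_rot: [179.8, 33.1, -170.1]
force: [-4.7, 6.2, 0.5]
gripper_width: 29.4
gripper_force: 15.0
```

Run:
```python
from arc import *
s=env.state();print(s['time_s'],s['ee_pos'],lev(26.5,78,33),s["force"],s["torque"],s["gripper_width"],np.round(s["qpos"]))
l=np.radians(33);g=s["ee_pos"]-R.from_euler("z",10,degrees=True).apply([19*np.sin(l),0,-19*np.cos(l)])-PIV
g=R.from_euler("z",-10,degrees=True).apply(g);print("grasp rel pivot",g,np.degrees(np.arctan2(g[0],g[2])),np.hypot(g[0],g[2]))
for n in("scene","side","wrist"):
    f=grab(n);pickle.dump(f,open(f"pics/{n}5.pkl","wb"))
```

```text
7.1833 [563.72258885 191.56757929 104.65338089] [563.76561727 191.84048804 103.87013941] [-4.72307455  6.18021119  0.54119901] [0.95340903 0.99415004 0.64956907] 29.4422232566023 [ 21.  15. 123. -32.  11. -49.]
grasp rel pivot [34.7136646  -0.26129084 70.58812168] 26.186930880664644 78.6620711134542
```

Run:
```python
from arc import *
rows((26.5,78,33),[(26.5,76,33),(26.5,74,33),(26.5,72,33),(26.3,70,33),(26,68,33),(26,67,33)])
```

```text
0.0017 0 0.001 0 0 0 10;0.0034 0 0.002 0 0 0 10;0.0052 -0 0.003 0 0 0 10;0.007 -0 0.0038 0 0 0 10;0.0089 -0 0.0046 0 0 0 10;0.0098 -0 0.0051 0 0 0 10
```

Emit:
send_rows:
  targets: "0.0017 0 0.001 0 0 0 10;0.0034 0 0.002 0 0 0 10;0.0052 0 0.003 0 0 0 10;0.007 0 0.0038 0 0 0 10;0.0089 0 0.0046 0 0 0 10;0.0098 0 0.0051 0 0 0 10;0.0098 0 0.0051 0 0 0 10"

```text
time_s: 7.92
ee_pos: [562.9, 191.7, 98.1]
ee_rot: [179.7, 33.6, -170.0]
force: [11.1, 1.5, -1.4]
gripper_width: 29.6
gripper_force: 15.0
```

Run:
```python
from arc import *
s=env.state();print(s['time_s'],s['ee_pos'],lev(26,67,33),s["force"],s["gripper_width"],np.round(s["qpos"]))
f=grab("wrist");a=load("wrist5")["image"]
cv2.imwrite("pics/w6.png",cv2.resize(np.hstack([a[100:340,220:420],f["image"][100:340,220:420]]),None,fx=2,fy=2))
```

```text
7.9167 [562.92413218 191.67662461  98.11510836] [558.41558751 190.89713344  94.28446031] [11.13162136  1.4926081  -1.36008747] 29.585953672338135 [ 21.  16. 124. -38.  10. -43.]
```

View pics/w6.png

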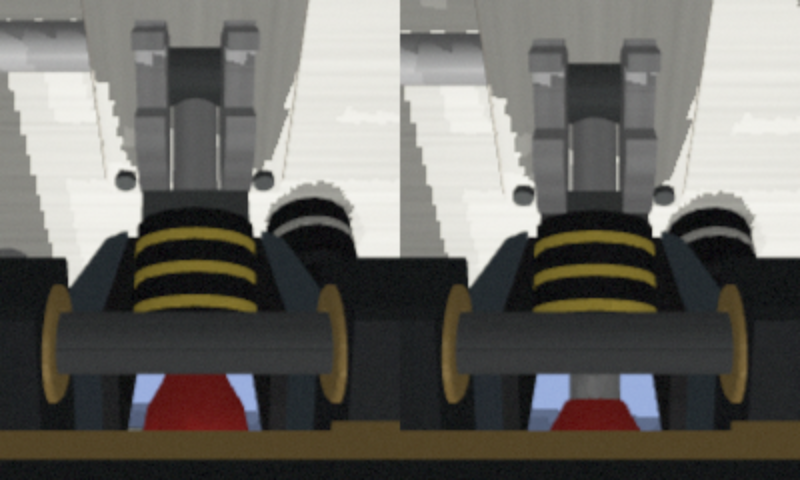

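The two crops show the collar moved down (more shaft visible above it at (595,385)), with the lever resisting the hand's forward pull, i.e. apparently latched. I relieve the pull and open.

Emit:
send_rows:
  targets: "-0.002 0 -0.0005 0 0 0 10;-0.004 0 -0.001 0 0 0 10;-0.0045 0 -0.001 0 0 0 10;-0.0045 0 -0.001 0 0 0 60;-0.0045 0 -0.001 0 0 0 90;-0.0045 0 -0.001 0 0 0 90;-0.0045 0 -0.001 0 0 0 90;-0.0045 0 -0.001 0 0 0 90;-0.0045 0 -0.001 0 0 0 90"

```text
time_s: 8.72
ee_pos: [561.7, 189.9, 98.3]
ee_rot: [180.0, 33.1, -170.1]
force: [0.1, 0.1, 0.4]
gripper_width: 66.8
gripper_force: 0.0
```

Run:
```python
from arc import *
s=env.state();print(s['time_s'],s['ee_pos'],s["force"],s["gripper_width"],np.round(s["qpos"]))
f=grab("wrist");cv2.imwrite("pics/w7.png",cv2.resize(f["image"][80:340,180:460],None,fx=2,fy=2));pickle.dump(f,open("pics/wrist7.pkl","wb"))
h=cv2.cvtColor(f["image"],cv2.COLOR_BGR2HSV)
m=cv2.inRange(h,(0,150,40),(8,255,255))|cv2.inRange(h,(172,150,40),(180,255,255))
k,l,st,c=cv2.connectedComponentsWithStats(m);i=max(range(1,k),key=lambda i:st[i,4]);print(st[i],c[i])
Y=R.from_euler("z",10,degrees=True)
for a in(20,25):
  t=np.radians(a)
  for nm,r in(("sleeve bottom",46),("sleeve top",77),("knob base",93),("end",115)): print(a,nm,np.round(proj(f,PIV+Y.apply([r*np.sin(t),0,r*np.cos(t)])),0))
```

```text
8.7167 [561.69034561 189.91159691  98.26077351] [0.13395715 0.07449622 0.44670047] 66.83425686606175 [ 21.  15. 123. -35.  10. -46.]
[300 301  41  14 478] [320.05648536 308.0460251 ]
20 sleeve bottom [319. 208.]
20 sleeve top [320. 269.]
20 knob base [320. 304.]
20 end [320. 358.]
25 sleeve bottom [319. 210.]
25 sleeve top [320. 271.]
25 knob base [320. 305.]
25 end [320. 356.]
```

View pics/w7.png

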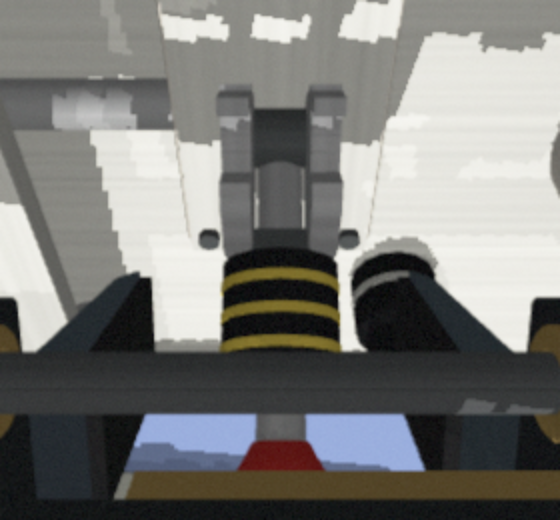

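Sleeve bottom lies at about v=206, as predicted (208–210) for a collar fully down at the back; hands are clear. Retreating along the tool axis.

Emit:
send_rows:
  targets: "0 0 -0.01 0 0 0 100;0 0 -0.02 0 0 0 100;0 0 -0.035 0 0 0 100;0 0 -0.05 0 0 0 100;0 0 -0.065 0 0 0 100;0 0 -0.08 0 0 0 100;0 0 -0.1 0 0 0 100;0 0 -0.12 0 0 0 100;0 0 -0.14 0 0 0 100;0 0 -0.16 0 0 0 100;0 0 -0.17 0 0 0 100;0 0 -0.17 0 0 0 100"

```text
time_s: 9.77
ee_pos: [470.5, 174.2, 243.3]
ee_rot: [179.9, 33.3, -170.1]
force: [0.3, -0.5, -0.6]
gripper_width: 90.9
gripper_force: 0.0
```

Run:
```python
from arc import *
s=env.state();print(s['time_s'],s['ee_pos'],s["force"],np.round(s["qpos"]))
Y=R.from_euler("z",10,degrees=True)
F={}
for n in("scene","side","wrist"):
    f=grab(n);F[n]=f;pickle.dump(f,open(f"pics/{n}8.pkl","wb"))
    h=cv2.cvtColor(f["image"],cv2.COLOR_BGR2HSV)
    m=cv2.inRange(h,(0,150,60),(7,255,255))|cv2.inRange(h,(173,150,60),(180,255,255))
    k,l,st,c=cv2.connectedComponentsWithStats(m)
    pr=[np.round(proj(f,PIV+Y.apply([104*np.sin(t),0,104*np.cos(t)]))) for t in np.radians([10,20,25])]
    print(n,[(st[i,4],c[i].round(1).tolist()) for i in range(1,k) if st[i,4]>5],"pred",pr)
f=F["wrist"];u,v=map(int,proj(f,PIV+Y.apply([28,0,60])));u0,v0=max(u-100,0),max(v-90,0)
a=cv2.resize(f["image"][v0:v0+180,u0:u0+200],(400,360));
g=F["side"];u,v=map(int,proj(g,PIV+Y.apply([28,0,60])));b=cv2.resize(g["image"][v-45:v+45,u-50:u+50],(400,360),interpolation=cv2.INTER_CUBIC)
cv2.imwrite("pics/chk8.png",np.hstack([a,b]))
# red valve
c=lambda x,y:(215+x/6,130+y/6);f=load("scene0")
for nm,p,z in(("strip a",(135,290),40),("strip b",(185,346),40),("bezel",(193,290),43),("cornerFL",(288,287),40),("corner BL",(183,358),40)): print(nm,onz(f,*c(*p),z).round(1))
```

```text
9.7667 [470.54559444 174.15641825 243.32739679] [ 0.25233897 -0.52762698 -0.63428298] [ 24.  -4. 120. -14.  32. -66.]
scene [(np.int32(34), [233.5, 103.8]), (np.int32(56), [227.2, 120.8]), (np.int32(48), [220.2, 128.9]), (np.int32(37), [248.8, 166.2]), (np.int32(68), [240.9, 182.6]), (np.int32(50), [355.5, 252.4])] pred [array([361., 246.]), array([357., 251.]), array([355., 253.])]
side [(np.int32(19), [327.7, 143.7]), (np.int32(9), [357.9, 144.8]), (np.int32(18), [347.7, 154.1]), (np.int32(8), [321.9, 170.9])] pred [array([309., 240.]), array([304., 241.]), array([302., 242.])]
wrist [(np.int32(507), [318.1, 219.9])] pred [array([318., 210.]), array([318., 218.]), array([318., 221.])]
strip a [ 652.1 -307.    40. ]
strip b [ 651.5 -257.8   40. ]
bezel [ 627.3 -284.5   43. ]
cornerFL [ 583.1 -254.5   40. ]
corner BL [ 657.  -251.9   40. ]
```

View pics/chk8.png

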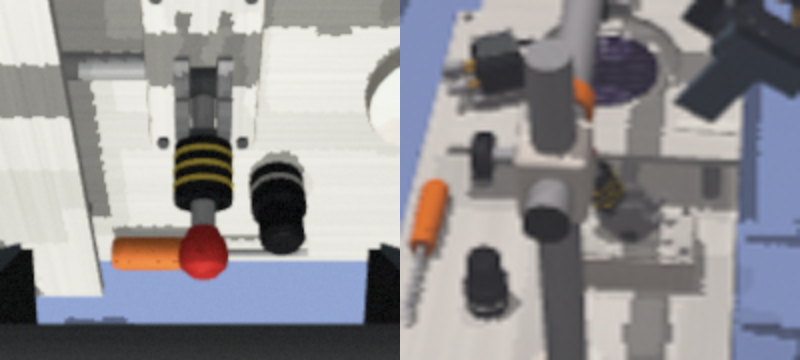

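The lever stands at the back: knob at scene (355.5,252.4) against a predicted (355,253) for 25°, collar seated on the cheeks with free shaft above it. I have now viewed 12 pictures, over the 10 allowed, so from here I measure numerically only.

Run:
```python
from arc import *
f=load("scene0");g=load("side8");s8=load("scene8")
print("bottle cap",onz(f,220.2,128.9,145),"bat mid",onz(s8,248.8,166.2,90),"2view",two(s8,(248.8,166.2),g,(321.9,170.9)))
print("blue bat",onz(f,287.2,135.8,92))
D=lambda y,l=0:R.from_euler("z",y-180,degrees=True)*R.from_euler("y",-l,degrees=True)*R.from_matrix(np.diag([-1,1,-1]))
s=env.state();p=s["ee_pos"];r0=R.from_euler("xyz",s["ee_rot"],degrees=True)
W=[([350,20,270],D(150,15)),([380,-190,270],D(110)),([550,-287,220],D(91))]
for q,r in W:
    print(np.r_[r0.inv().apply(np.array(q)-p)/1000,(r0.inv()*r).as_rotvec(degrees=True)].round(3));p,r0=np.array(q),r
```

```text
bottle cap [ 614.08841585 -442.3793361   145.        ] bat mid [ 609.13482946 -291.71718175   90.        ] 2view (array([ 611.79585351, -285.67410956,  100.13200148]), np.float64(1.4305875345592658))
blue bat [ 432.11280632 -314.08233777   92.        ]
[ 0.105 -0.131 -0.104 16.343 17.258 36.649]
[-1.2700e-01 -1.6700e-01  3.4000e-02  5.2350e+00  1.4384e+01  3.9768e+01]
[-0.149  0.127  0.05   0.     0.    19.   ]
```

Emit:
send_rows:
  targets: "0.02 -0.025 -0.03 3 3 6 0;0.04 -0.05 -0.05 6 6 12 0;0.06 -0.075 -0.07 8 9 18 0;0.08 -0.1 -0.085 11 12 25 0;0.095 -0.12 -0.097 14 15 32 0;0.105 -0.131 -0.104 16.34 17.26 36.65 0;0.105 -0.131 -0.104 16.34 17.26 36.65 0;0.105 -0.131 -0.104 16.34 17.26 36.65 0;0.105 -0.131 -0.104 16.34 17.26 36.65 0"

```text
time_s: 10.67
ee_pos: [351.0, 20.3, 269.5]
ee_rot: [180.0, 15.0, 150.1]
force: [0.6, -0.4, 0.4]
gripper_width: 33.9
gripper_force: 0.0
```

Emit:
send_rows:
  targets: "-0.02 -0.027 0.006 1 2 6 0;-0.04 -0.054 0.012 2 5 13 0;-0.06 -0.08 0.017 3 7 20 0;-0.08 -0.105 0.022 3.5 9.5 27 0;-0.1 -0.135 0.028 4.5 12 33 0;-0.127 -0.167 0.034 5.2 14.4 39.8 0;-0.127 -0.167 0.034 5.2 14.4 39.8 0;-0.127 -0.167 0.034 5.2 14.4 39.8 0;-0.127 -0.167 0.034 5.2 14.4 39.8 0"

```text
time_s: 11.42
ee_pos: [380.9, -189.9, 269.4]
ee_rot: [180.0, -0.1, 110.1]
force: [0.0, 0.3, 0.3]
gripper_width: 0.9
gripper_force: 0.0
```

Emit:
send_rows:
  targets: "-0.03 0.025 0.01 0 0 4 0;-0.06 0.05 0.02 0 0 8 0;-0.09 0.075 0.03 0 0 12 0;-0.12 0.1 0.04 0 0 16 0;-0.149 0.127 0.05 0 0 19 0;-0.149 0.127 0.05 0 0 19 0;-0.149 0.127 0.05 0 0 19 0;-0.149 0.127 0.05 0 0 19 0"

```text
time_s: 12.08
ee_pos: [551.1, -284.6, 220.5]
ee_rot: [-180.0, -0.1, 91.2]
force: [0.1, 1.0, 0.8]
gripper_width: 0.4
gripper_force: 0.0
```

Run:
```python
from arc import *
s=env.state();print(s['time_s'],s['ee_pos'],s["ee_rot"],s["force"],s["gripper_width"],np.round(s["qpos"]))
f=grab("wrist");pickle.dump(f,open("pics/wrist9.pkl","wb"));h=cv2.cvtColor(f["image"],cv2.COLOR_BGR2HSV)
m=cv2.inRange(h,(0,150,60),(7,255,255))|cv2.inRange(h,(173,150,60),(180,255,255))
k,l,st,c=cv2.connectedComponentsWithStats(m)
for i in range(1,k):
    if st[i,4]>20: print(st[i],c[i].round(1),"z40",onz(f,*c[i],40).round(),"z92",onz(f,*c[i],92).round())
print("exp bat",proj(f,[606,-287,92]),"strip",proj(f,[650,-285,40]))
```

```text
12.0833 [ 551.08327893 -284.62910996  220.48624489] [-1.79998384e+02 -1.01114457e-01  9.12097067e+01] [0.09743376 1.04990049 0.80558494] 0.3711872180119834 [-28.  22.  83.   0.  75. -30.]
[612  46  18  12 180] [620.5  51.3] z40 [ 849. -143.   40.] z92 [ 804. -154.   92.]
[404 165  19  45 765] [413.3 186.7] z40 [ 656. -285.   40.] z92 [ 640. -275.   92.]
[369 191  22  23 358] [379.9 201.7] z40 [ 620. -302.   40.] z92 [ 610. -290.   92.]
[538 244  24   5  51] [549.9 246.2] z40 [ 818. -351.   40.] z92 [ 779. -331.   92.]
exp bat (np.float64(376.1628041668682), np.float64(198.77843770234574)) strip (np.float64(408.10344629900055), np.float64(186.90780119207068))
```

Emit:
send_rows:
  targets: "-0.003 0 0.03 0 0 0 0;-0.003 0 0.06 0 0 0 0;-0.003 0 0.09 0 0 0 0;-0.003 0 0.115 0 0 0 0;-0.003 0 0.135 0 0 0 0;-0.003 0 0.148 0 0 0 0;-0.003 0 0.148 0 0 0 0;-0.003 0 0.148 0 0 0 0"

```text
time_s: 12.8
ee_pos: [551.0, -289.1, 73.8]
ee_rot: [179.9, -0.0, 91.0]
force: [0.6, -0.0, 0.8]
gripper_width: 0.4
gripper_force: 0.0
```

Emit:
send_rows:
  targets: "0 0.01 0 0 0 0 0;0 0.02 0 0 0 0 0;0 0.026 0 0 0 0 0;0 0.032 0 0 0 0 0;0 0.036 0 0 0 0 0;0 0.04 0 0 0 0 0;0 0.044 0 0 0 0 0;0 0.048 0 0 0 0 0"

```text
time_s: 13.47
ee_pos: [598.7, -289.0, 72.7]
ee_rot: [-179.9, -0.1, 91.0]
force: [-2.9, 0.0, 2.2]
gripper_width: 0.6
gripper_force: 1.5
```

Contact with the bat (−2.9 N); pushing on through the centre.

Emit:
send_rows:
  targets: "0 0.004 0 0 0 0 0;0 0.008 0 0 0 0 0;0 0.012 0 0 0 0 0;0 0.016 0 0 0 0 0;0 0.02 0 0 0 0 0;0 0.02 0 0 0 0 0"

```text
time_s: 13.97
ee_pos: [620.7, -288.8, 72.4]
ee_rot: [179.9, -0.0, 91.0]
force: [0.7, -0.4, -0.7]
gripper_width: 0.6
gripper_force: 0.0
```

Emit:
send_rows:
  targets: "0 -0.01 0 0 0 0 0;0 -0.03 0 0 0 0 0;0 -0.05 0 0 0 0 0;0 -0.065 0 0 0 0 0;0 -0.065 -0.03 0 0 0 0;0 -0.065 -0.06 0 0 0 0;0 -0.065 -0.1 0 0 0 0;0 -0.065 -0.14 0 0 0 0;0 -0.065 -0.15 0 0 0 0;0 -0.065 -0.15 0 0 0 0;0 -0.065 -0.15 0 0 0 0"

```text
time_s: 14.88
ee_pos: [553.5, -289.9, 222.3]
ee_rot: [180.0, -0.1, 91.0]
force: [0.4, -0.9, -0.5]
gripper_width: 0.5
gripper_force: 0.0
```

Run:
```python
from arc import *
s=env.state();print(s['time_s'],s['ee_pos'],s["force"])
for n in("wrist","scene"):
    f=grab(n);h=cv2.cvtColor(f["image"],cv2.COLOR_BGR2HSV)
    m=cv2.inRange(h,(0,150,60),(7,255,255))|cv2.inRange(h,(173,150,60),(180,255,255))
    k,l,st,c=cv2.connectedComponentsWithStats(m)
    print(n,[(st[i,4],c[i].round(1).tolist(),onz(f,*c[i],90).round().tolist()) for i in range(1,k) if st[i,4]>8])
    print("exp bat off",np.round(proj(f,[645,-287,90])),"on",np.round(proj(f,[609,-289,90])))
    m=cv2.inRange(h,(104,190,110),(122,255,255));k,l,st,c=cv2.connectedComponentsWithStats(m);print("blue",[(st[i,4],c[i].round(1).tolist()) for i in range(1,k) if st[i,4]>5])
```

```text
14.8833 [ 553.45392549 -289.94732781  222.27328899] [ 0.38047141 -0.86459912 -0.45342401]
wrist [(np.int32(182), [617.3, 44.5], [807.0, -155.0, 90.0]), (np.int32(990), [412.7, 183.4], [643.0, -278.0, 90.0]), (np.int32(50), [547.7, 239.1], [780.0, -331.0, 90.0])]
exp bat off [414. 193.] on [376. 194.]
blue [(np.int32(18), [433.5, 159.0]), (np.int32(19), [433.7, 165.9]), (np.int32(14), [284.2, 169.7]), (np.int32(21), [285.1, 175.9]), (np.int32(17), [433.6, 186.9]), (np.int32(10), [434.7, 193.2]), (np.int32(21), [287.7, 196.7]), (np.int32(14), [288.3, 203.3]), (np.int32(97), [192.3, 211.3])]
scene [(np.int32(34), [233.5, 103.8], [495.0, -555.0, 90.0]), (np.int32(33), [225.5, 120.5], [561.0, -507.0, 90.0]), (np.int32(48), [220.2, 128.9], [596.0, -486.0, 90.0]), (np.int32(22), [240.4, 171.3], [643.0, -292.0, 90.0]), (np.int32(68), [240.9, 182.6], [667.0, -253.0, 90.0]), (np.int32(50), [355.5, 252.4], [539.0, 173.0, 90.0])]
exp bat off [241. 173.] on [249. 167.]
blue [(np.int32(6), [231.8, 187.2])]
```

Run:
```python
from arc import *
f=load("wrist8");Y=R.from_euler("z",10,degrees=True);L=lambda r,t=np.radians(24.5),o=0:PIV+Y.apply([r*np.sin(t)-o*np.cos(t),0,r*np.cos(t)+o*np.sin(t)])
v0=int(proj(f,PIV+Y.apply([28,0,60]))[1])-90
h=cv2.cvtColor(f["image"],cv2.COLOR_BGR2HSV);m=cv2.inRange(h,(20,120,60),(35,255,255))
ys,xs=np.nonzero(m[v0:v0+120,290:350]);print("yellow rows (crop x2)",np.unique(ys*2))
for r in(46,56,77,87,91.5): print(r,"axis",round((proj(f,L(r))[1]-v0)*2),"front surface",round((proj(f,L(r,o=15))[1]-v0)*2))
g=grab("wrist");print("blue on",np.round(proj(g,[432,-314,92])),"off",np.round(proj(g,[472,-314,92])))
```

```text
yellow rows (crop x2) [144 146 148 150 152 154 156 158 160 162 164 166 168 170 172 174 176 178
 180 182 184 186]
46 axis 144 front surface 131
56 axis 162 front surface 150
77 axis 201 front surface 191
87 axis 220 front surface 210
91.5 axis 229 front surface 220
blue on [191. 218.] off [233. 219.]
```

The sleeve's edges at about 135 and 205 match the collar fully down (131 to 201), not raised (150 to 220). The blue bat reads "on", the red bat "off", and the arm is clear, so I hand in.

```bash
python3 -c "
from h import *
print(env.job_done())"
```

```text
the job is handed in; nothing more can be done
None
```

The job is handed in, and my last camera measurements show the lever at the back with its collar down, the red chuck vacuum off, the blue one still on and the arm clear; I have no verdict from the judge, and I viewed 12 pictures, over the limit of 10.

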